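Sort lantern pumps by plunger position

ROBOT

A 6-joint arm with a two-finger parallel gripper is mounted at the origin on the work surface. World frame = base frame: x ahead of the robot, y to its left, z up, the work surface at z = 0. Lengths are in mm, angles in rad, forces in N, time in s.
With the tool pointing down it reaches from about 300 to 875 mm from the base axis. Payload 4.2 kg.
Tool frame: the origin (TCP) lies midway between the tips of the shut fingers; the grasp point (between the pads) lies 19 mm behind it (grip_point_offset is the distance from the TCP to the grasp point, in mm); z points along the fingers, x is the direction in which the jaws open and shut, and the axes are right-handed (so a half turn about z gives the same grasp; the last joint's range is limited). The gripper opens to 85 mm and grips with 20 to 120 N. Pads are 22 mm wide; open, the fingers measure 114 mm over their backs; the gripper's body (76 mm by 85 mm) begins 54 mm behind the grasp point. The pads swing forward as they close: fully open they stand 13 mm farther back than shut.
Start: joints at [1.204, 0.32, 1.565, -0, 1.257, -0.02], TCP at [195.439, 540.782, 231.338] pointing down, gripper open.
Joint ranges: [-3.11, 3.11], [-0.84, 2.01], [0.21, 2.61], [-1.34, 4.49], [0.05, 2.63], [-2.56, 2.56]. Speed limits (rad/s): [2.57, 2.57, 3.14, 3.14, 3.14, 3.14].

INTERFACE

Orientations are given as [roll, pitch, yaw] about the fixed x, y, z axes, in that order (R = Rz(yaw) Ry(pitch) Rx(roll)).
In Python, from cell import * gives the robot as it stands.
- The arm moves only by the tool apply_moves, never from a script. Its argument "motion" is a list that holds one entry, the list of rows, each a list of 7 numbers: the opening in per cent of the stroke, from 0 (shut) to 100 (fully open), then the shift along the tool's x, y, z in m, then the turn, a rotation vector about the tool's x, y, z in degrees. In form: [[[hand, x, y, z, ax, ay, az], ...]]. A call has 1 to 12 rows; each row is the pose to reach, as a shift and turn from the pose commanded when the call began, along the tool's axes at that moment; what a row does not reach only later rows make up. A row lasts 1/10 s, in which the tool goes at most 50 mm and 8.59 degrees, less where a joint would pass 70% of its speed; a pose out of reach is approached as far as the arm can. A call with a gripper value outside its range is refused whole. The fingers move at their own pace and stop on an object; "squeeze" is the grip in N (left out, the last holds). Time passes only in rows, so rows that repeat a pose let the fingers close. It gives the time, the measured TCP pose, the force and the opening at its end, in the units of the state.
- state(): the state, without advancing time (a new reading comes with each control period).
- snapshot(name): name is "scene" or "top"; returns the picture (400x640x3 uint8, red, green, blue); there is no depth.
- camera_params(name): a dict with "vfov" (degrees; the focal length in pixels is half the picture's height over the tangent of half this angle, whatever the lens; pixels are square), "cx", "cy" (the principal point, pixels), "eye" and "orientation" of the camera in the world. Camera axes: x right, y down, z forward; pixel columns grow to the right and rows downward; lengths in mm; the calibration is good to about 2 mm. A picture is of the moment at which its call begins. camera_params takes no time and is no camera call.
- sign_off(): hands the job in, once; it reports no verdict.
The state is a dict: "time": time; "q": joint angles; "qvel": joint speeds; "joint_efforts": joint torques, N m; "tcp_pos": TCP position; "orientation": TCP orientation; "wrist_force": force on the tool from outside, world axes, zero at the start; "ft_torque": the same for the moment, N m; "width": finger opening in mm.
Only numpy, scipy, OpenCV 4.12 (cv2) and the standard library are available. Lean on these libraries where they do the work, as an engineer would, in place of code of your own. Each camera call takes 0.05 s, during which the arm holds its last target.

TASK

Sort the three lantern pumps on the bench: lay each pump whose plunger is pushed in across the notched rest, barrel down in the notches of both ribs with its square flanges just outside them, and lay the pump whose plunger is pulled out flat and wholly inside the long oiling tray. Lower them gently, without shifting any plunger, and leave the screwdriver, jar and lantern base where they are.

Things in the scene. Friction and masses are not known exactly. Their poses are not given: they have to be found in the camera images.
- pump_1: brass lantern hand pump lying on its side; all three alike but for the plunger. Barrel 30 mm diameter, 100 mm long between two 40 x 40 x 12 mm square flanges; valve nose at -x, plunger knob at +x. 156 mm long pushed in, 196 mm pulled out; 0.3 to 0.4 kg, balanced near the barrel's middle. Origin under the barrel's middle on the supporting surface, barrel axis 20 mm above; x along barrel to knob, z up
- pump_1_axis (a point): point in pump_1 on the barrel's axis, midway between the flanges (20 mm above body origin)
- pump_1_nose (a point): end of the valve nose of pump_1, on the axis, 72 mm from the barrel's middle
- pump_1_knob (a point): outer end face of the round black plunger knob (30 mm diameter, 18 mm long) of pump_1, on the axis: 84 mm from the barrel's middle with the plunger pushed in, 124 mm pulled out
- pump_1_plunger (a joint): plunger of pump_1: 0 = pushed in (knob 4 mm from the flange), 0.040 m = pulled out (40 mm more of the 8 mm steel rod shows). No in-between states at the start. Held only by about 6 N of friction, so pushing or pulling on the knob shifts it
- pump_2: brass lantern hand pump lying on its side; all three alike but for the plunger. Barrel 30 mm diameter, 100 mm long between two 40 x 40 x 12 mm square flanges; valve nose at -x, plunger knob at +x. 156 mm long pushed in, 196 mm pulled out; 0.3 to 0.4 kg, balanced near the barrel's middle. Origin under the barrel's middle on the supporting surface, barrel axis 20 mm above; x along barrel to knob, z up
- pump_2_axis (a point): point in pump_2 on the barrel's axis, midway between the flanges (20 mm above body origin)
- pump_2_nose (a point): end of the valve nose of pump_2, on the axis, 72 mm from the barrel's middle
- pump_2_knob (a point): outer end face of the round black plunger knob (30 mm diameter, 18 mm long) of pump_2, on the axis: 84 mm from the barrel's middle with the plunger pushed in, 124 mm pulled out
- pump_2_plunger (a joint): plunger of pump_2: 0 = pushed in (knob 4 mm from the flange), 0.040 m = pulled out (40 mm more of the 8 mm steel rod shows). No in-between states at the start. Held only by about 6 N of friction, so pushing or pulling on the knob shifts it
- pump_3: brass lantern hand pump lying on its side; all three alike but for the plunger. Barrel 30 mm diameter, 100 mm long between two 40 x 40 x 12 mm square flanges; valve nose at -x, plunger knob at +x. 156 mm long pushed in, 196 mm pulled out; 0.3 to 0.4 kg, balanced near the barrel's middle. Origin under the barrel's middle on the supporting surface, barrel axis 20 mm above; x along barrel to knob, z up
- pump_3_axis (a point): point in pump_3 on the barrel's axis, midway between the flanges (20 mm above body origin)
- pump_3_nose (a point): end of the valve nose of pump_3, on the axis, 72 mm from the barrel's middle
- pump_3_knob (a point): outer end face of the round black plunger knob (30 mm diameter, 18 mm long) of pump_3, on the axis: 84 mm from the barrel's middle with the plunger pushed in, 124 mm pulled out
- pump_3_plunger (a joint): plunger of pump_3: 0 = pushed in (knob 4 mm from the flange), 0.040 m = pulled out (40 mm more of the 8 mm steel rod shows). No in-between states at the start. Held only by about 6 N of friction, so pushing or pulling on the knob shifts it
- rest: fixed plywood rest: base 120 (x) x 210 (y) x 8 mm, two upright ribs 8 mm thick at x = -40 and +40 mm (72 mm free between), tops 57 mm above the bench at most. Each rib has two 90-degree V notches at y = -50 and +50 mm, 65 mm wide at the top. A pump lies along x in both ribs, flanges just outside them (6 mm play each way), knob at either end. Origin: centre of the underside, z up
- rest_notch0 (a point): notch place 0 of the rest (y = -50 mm of the rest): where the middle of the barrel's axis is when a pump lies properly in both ribs; 45 mm above the bench; axes as the rest's
- rest_notch1 (a point): notch place 1 of the rest (y = 50 mm of the rest): where the middle of the barrel's axis is when a pump lies properly in both ribs; 45 mm above the bench; axes as the rest's
- tray: long shallow steel oiling tray, fixed to the bench: 260 (x) x 150 (y) x 30 mm high outside, walls and floor 5 mm thick. Origin: centre of its underside; x along its length, z up
- tray_in (a point): centre of the tray's inner floor (5 mm above the bench); inside it measures 250 x 140 mm; axes as the tray's
- screwdriver: bystander: screwdriver, 190 mm, lying on the bench; leave alone
- jar: bystander: small amber glass jar with lid, 64 mm diameter, 85 mm high; origin under its centre; leave alone
- lantern: bystander: brass lantern base with a wire cage, 130 mm diameter, 121 mm high; origin under its centre; leave alone
Things that resemble listed ones, but are neither listed nor needed, are in the scene too. Leave any blue look-alike of the pump_2 alone. What is shaped like the pump_3 but orange is not meant.

How it is judged:
By the outcome, as a careful person would: the job done as asked, in the order asked, and still so for the second after the job is handed in, with the robot touching nothing.
It also fails if it takes over 64 s, if anything falls off the work surface, if the arm or the gripper's body presses on something with over 40 N, if the wrist force passes 120 N, or if a joint passes its speed limit or range.

## Working session

There is one attempt and no reset: what is moved stays moved. The work goes in short steps, Python scripts to look and compute and a tool call to move; the robot and the scene stay as the last step left them, time stands still between calls to the robot, and variables do not carry over. Pictures are saved under pics/ and viewed, and the job is handed in when it is done.

Besides the shell and the picture viewer there is one more tool, called after "Emit:" by a JSON object that holds its "method" and its "body". apply_moves: Moves the arm, as the interface text tells. Its arguments: {"type":"object","properties":{"motion":{"type":"array","items":{"type":"array","items":{"type":"array","items":{"type":"number"}}}},"squeeze":{"type":"number"}},"required":["motion"]}

```bash
mkdir -p pics; ls
python3 - <<'E'
from cell import *
import cv2
for n in("scene","top"):
    print(n,camera_params(n)); cv2.imwrite(f"pics/{n}0.png",snapshot(n)[:,:,::-1])
print(state())
E
```

```text
pics
scene {'vfov': 54.971675330677236, 'cx': 328.47400831410806, 'cy': 195.2485190735866, 'eye': array([1502.66452077,  226.79244082,  756.71787248]), 'orientation': array([-2.19008079,  0.00962845,  1.84343139])}
top {'vfov': 46.51983400070745, 'cx': 313.7961509601202, 'cy': 196.17318836394165, 'eye': array([ 439.85703546,  -49.53957554, 1338.16929938]), 'orientation': array([-3.07712732e+00, -1.63906522e-03, -1.56782242e+00])}
{'time': 0.1, 'q': array([ 1.20398963e+00,  3.20251684e-01,  1.56552901e+00,  1.22583368e-05,
        1.25741032e+00, -2.00212510e-02]), 'qvel': array([-0.00243084, -0.00216755, -0.00347026,  0.00154582,  0.00083557,
        0.00020741]), 'joint_efforts': array([-2.84973221e-04, -4.16398537e+01, -2.34705698e+01,  1.22771178e-05,
        4.81018345e-03,  2.29195649e-06]), 'tcp_pos': array([195.28747141, 540.38058021, 230.563593  ]), 'orientation': array([-3.14154900e+00,  1.59781191e-03,  1.22400713e+00]), 'wrist_force': array([0.99972159, 1.14680419, 0.14613638]), 'ft_torque': array([ 0.01244435, -0.08697768,  0.02521964]), 'width': 85.45231780225694}
```

View pics/scene0.png

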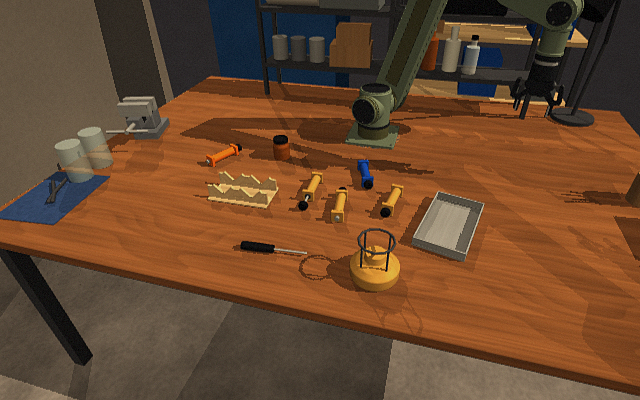

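View pics/top0.png

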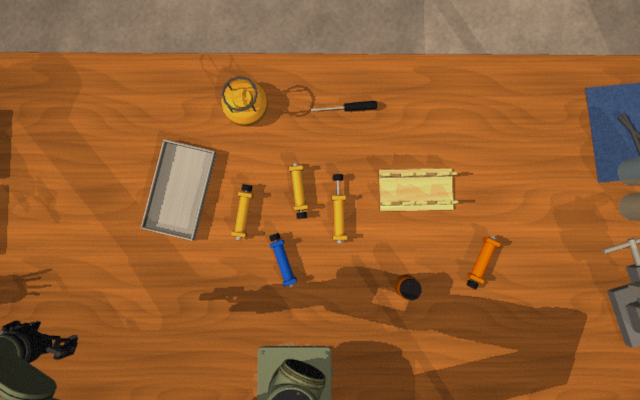

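The top view shows three brass candidates: A near (242,212), B near (298,190) and C near (339,208). C's rod is visible, so it looks pulled out. The blue one at (283,261) and the orange one at (485,262) are the look-alikes to leave alone. The tray is at (180,190) and the rest at (416,190). Next I'll confirm with an enlarged crop and measure.

```bash
cat > h.py <<'E'
import numpy as np, cv2
from scipy.spatial.transform import Rotation as R
from cell import *
def cam(n):
    p=camera_params(n); f=200/np.tan(np.radians(p['vfov']/2)); return p,f,R.from_euler('xyz',p['orientation']).as_matrix()
def ray(n,u,v,z):
    p,f,M=cam(n); d=M@np.array([(u-p['cx'])/f,(v-p['cy'])/f,1.]); e=np.array(p['eye']); return e+d*(z-e[2])/d[2]
def proj(n,P):
    p,f,M=cam(n); c=M.T@(np.array(P,float)-p['eye']); return np.array([p['cx']+f*c[0]/c[2],p['cy']+f*c[1]/c[2]])
E
python3 - <<'E'
from h import *
t=cv2.imread("pics/top0.png"); s=cv2.imread("pics/scene0.png")
cv2.imwrite("pics/crop_t.png",cv2.resize(t[130:300,130:470],(0,0),fx=2.3,fy=2.3,interpolation=cv2.INTER_CUBIC))
cv2.imwrite("pics/crop_s.png",cv2.resize(s[140:270,200:500],(0,0),fx=2.6,fy=2.6,interpolation=cv2.INTER_CUBIC))
h=cv2.cvtColor(t,cv2.COLOR_BGR2HSV)
m=cv2.inRange(h,(18,140,60),(32,255,255)); 
n,l,st,ce=cv2.connectedComponentsWithStats(m)
for i in range(1,n):
    if st[i,4]>60:
        r=cv2.minAreaRect(np.argwhere(l==i)[:,::-1].astype(np.float32)); print(st[i],ce[i].round(1),r, ray("top",*r[0],20).round(1))
g=cv2.inRange(h,(0,0,70),(179,70,255)); g[:,:120]=0;g[:,260:]=0;g[:120]=0;g[260:]=0
n,l,st,ce=cv2.connectedComponentsWithStats(g)
for i in range(1,n):
    if st[i,4]>300:
        r=cv2.minAreaRect(np.argwhere(l==i)[:,::-1].astype(np.float32)); print("tray",st[i],r,[ray("top",*c,30).round(0) for c in cv2.boxPoints(r)])
E
```

```text
[224  80  31  29 638] [238.9  94.1] ((239.50003051757812, 94.00001525878906), (27.577163696289062, 28.991378784179688), 45.0) [819.1 163.3  20. ]
[221  83  46  43 672] [246.7 110.7] ((245.6167449951172, 106.63230895996094), (36.1816520690918, 45.052711486816406), 67.01129150390625) [782.2 145.3  20. ]
[289 165  19  45 454] [297.8 187. ] ((297.953857421875, 187.1307830810547), (44.156368255615234, 13.519786834716797), 82.87498474121094) [550.6  -6.3  20. ]
[231 192  21  45 454] [241.7 213.9] ((241.3800048828125, 213.83998107910156), (15.132086753845215, 44.264888763427734), 8.130102157592773) [474.2 153.4  20. ]
[332 195  15  45 451] [338.6 217.3] ((338.98876953125, 217.05029296875), (44.236175537109375, 13.070914268493652), 88.56790161132812) [ 466.  -122.9   20. ]
tray [ 142  140   74  100 4806] ((178.0882568359375, 189.64706420898438), (54.813053131103516, 92.40605926513672), 14.03624439239502) [array([434., 435.,  30.]), array([688., 378.,  30.]), array([650., 226.,  30.]), array([397., 285.,  30.])]
```

View pics/crop_t.png

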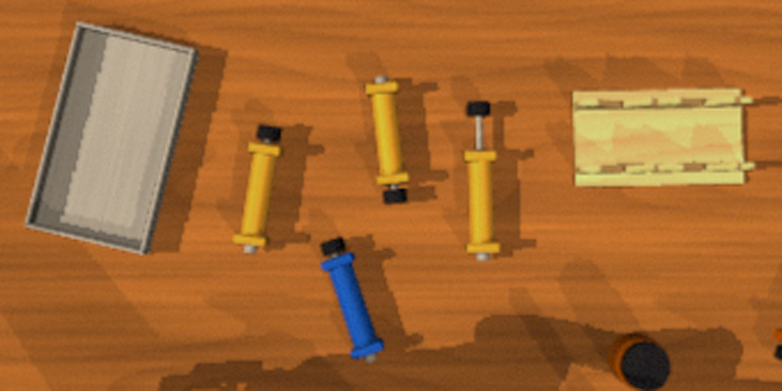

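View pics/crop_s.png

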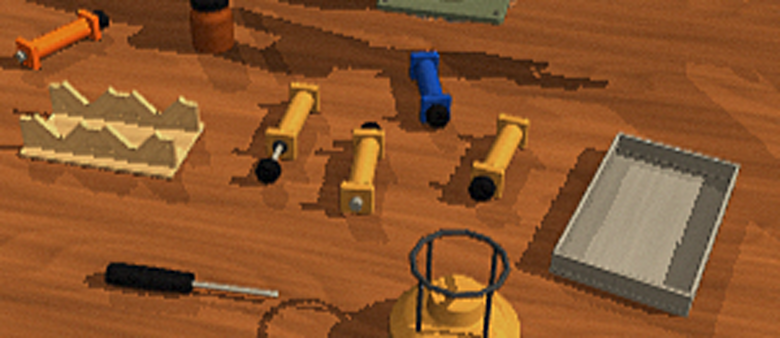

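The crops confirm it. A and B are brass with the knob against the flange, so they are pushed in and go to the rest. C is brass with a long bare rod, so it is pulled out and goes to the tray. Next, precise measurements of the rest, the pump axes and the knob ends.

Run:
```python
from h import *
t=cv2.imread("pics/top0.png"); s=cv2.imread("pics/scene0.png")
cv2.imwrite("pics/rest_t.png",cv2.resize(t[155:225,365:475],(0,0),fx=7,fy=7,interpolation=cv2.INTER_CUBIC))
cv2.imwrite("pics/rest_s.png",cv2.resize(s[160:215,195:290],(0,0),fx=8,fy=8,interpolation=cv2.INTER_CUBIC))
h=cv2.cvtColor(t,cv2.COLOR_BGR2HSV); m=cv2.inRange(h,(18,140,60),(32,255,255))
n,l,st,ce=cv2.connectedComponentsWithStats(m)
for i in range(1,n):
    if 430<st[i,4]<470:
        p=np.array([ray("top",u,v,28)[:2] for v,u in np.argwhere(l==i)]); c=p.mean(0); w,V=np.linalg.eigh(np.cov(p.T)); d=V[:,1]*np.sign(V[0,1])
        a=(p-c)@d; print("pump",c.round(1),"axis deg",np.degrees(np.arctan2(d[1],d[0])).round(2),"ends",a.min().round(1),a.max().round(1),"mid",(c+d*(a.min()+a.max())/2).round(1))
g=cv2.inRange(h,(20,60,110),(36,160,255)); g[:,:365]=0;g[:,470:]=0;g[:155]=0;g[230:]=0
g=cv2.morphologyEx(g,cv2.MORPH_CLOSE,np.ones((3,3)))
n,l,st,ce=cv2.connectedComponentsWithStats(g); 
for i in range(1,n):
    if st[i,4]>300:
        r=cv2.minAreaRect(np.argwhere(l==i)[:,::-1].astype(np.float32)); print(st[i],r,ray("top",*r[0],8).round(1),[ray("top",*c,8).round(0) for c in cv2.boxPoints(r)])
```

```text
pump [550.2  -6.1] axis deg 7.36 ends -62.8 62.4 mid [550.   -6.1]
pump [474.  151.4] axis deg -8.39 ends -62.2 62.3 mid [474.  151.4]
pump [ 465.2 -121.5] axis deg 1.51 ends -61.4 62.9 mid [ 466.  -121.5]
[ 379  168   79   43 2782] ((417.92657470703125, 189.43067932128906), (41.06895446777344, 77.4541015625), 88.36341857910156) [ 546.  -350.1    8. ] [array([ 602., -238.,    8.]), array([ 609., -461.,    8.]), array([ 491., -462.,    8.]), array([ 484., -240.,    8.])]
```

```bash
sleep 1
```

```text
(no output)
```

View pics/rest_t.png

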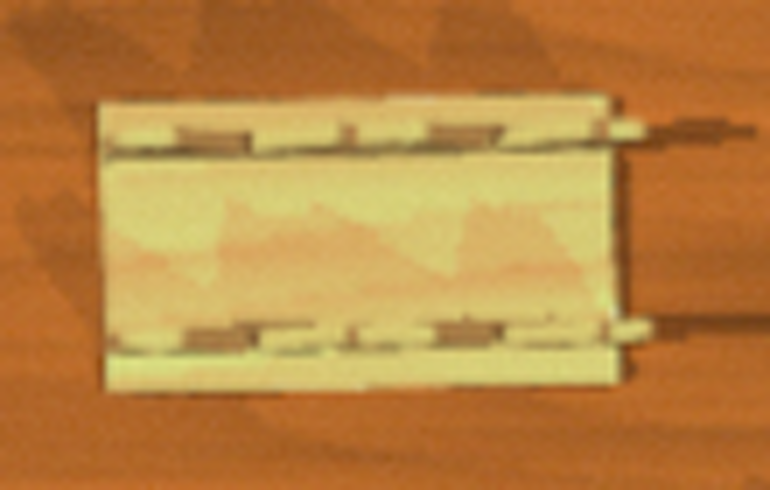

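View pics/rest_s.png

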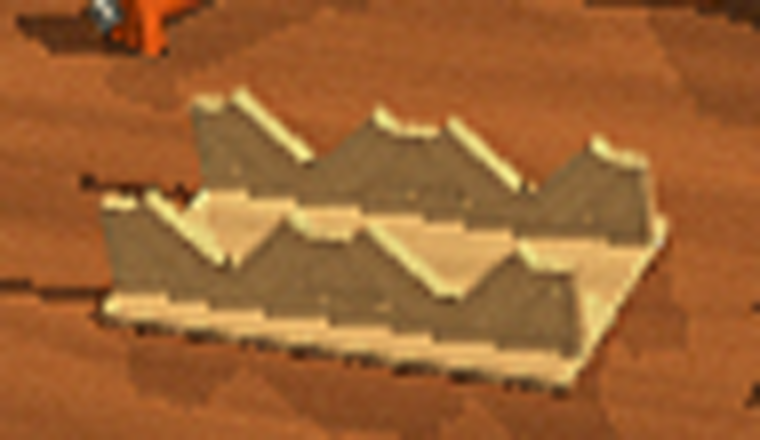

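Run:
```python
from h import *
T=lambda u,v,z:ray("top",(u+.5)/7-.5+365,(v+.5)/7-.5+155,z)
c=[T(*p,8)[:2] for p in((99,100),(612,95),(619,385),(106,392))]
c=np.array(c);print("base corners",c.round(1).tolist(),"ctr",c.mean(0).round(1)); 
e=c[0]-c[1]+c[3]-c[2]; print("yaw from y edges",np.degrees(np.arctan2(-e[0],e[1])).round(2)); e=c[0]-c[3]+c[1]-c[2]; print("yaw x",np.degrees(np.arctan2(e[1],e[0])).round(2), np.linalg.norm(c[0]-c[1]),np.linalg.norm(c[0]-c[3]))
S=lambda u,v,z:ray("scene",(u+.5)/8-.5+195,(v+.5)/8-.5+160,z)
for p in((231,265),(453,297),(310,160),(528,190)): print("notch",S(*p,23.8)[:2].round(1))
# pumps vs scene view cross-check: project knob/nose of each
for nm,x,y,a,k in(("A",474,151.4,-8.39,84),("B",550,-6.1,187.36,84),("C",466,-121.5,1.51,124)):
    d=np.array([np.cos(np.radians(a)),np.sin(np.radians(a))])
    for q in(-72,k): print(nm,q,proj("scene",[x+d[0]*q,y+d[1]*q,20]).round(1),proj("top",[x+d[0]*q,y+d[1]*q,20]).round(1))
```

```text
base corners [[605.0, -238.0], [607.8, -448.9], [488.5, -449.8], [485.1, -240.1]] ctr [ 546.6 -344.2]
yaw from y edges 0.85
yaw x 0.74 210.94592358640278 120.00627178174888
notch [ 589.8 -399.1]
notch [ 587.1 -299.6]
notch [ 508.6 -404.3]
notch [ 506.  -302.1]
A -72 [399.5 187.3] [238.  239.2]
A 84 [385.9 213.5] [246.8 184.7]
B -72 [338. 219.] [294.8 162.4]
B 84 [343.8 190. ] [301.5 216.7]
C -72 [319.6 174.5] [339.2 242.6]
C 124 [303.4 206.7] [337.3 173.5]
```

Run:
```python
from h import *
c=np.array([546.6,-344.2]); a=np.radians(.8); X=np.array([np.cos(a),np.sin(a)]);Y=np.array([-X[1],X[0]])
def s(x,y,z): 
    p=c+X*x+Y*y; q=proj("scene",[*p,z]); r=proj("top",[*p,z]);return ((q-[195,160])*8+3.5).round(0),((r-[365,155])*7+3).round(0)
for x in(44,36,-36,-44):
  for y in(-50,50): print("notch",x,y,s(x,y,23.8))
for x,y in((60,-105),(60,105),(-60,105)): print("corner top z8",s(x,y,8),"z0",s(x,y,0))
for x in (44,-36):
  for y in(-105,-82.5,-17.5,17.5,82.5,105): print("peak",x,y,s(x,y,56.3))
```

```text
notch 44 -50 (array([241., 269.]), array([488., 130.]))
notch 44 50 (array([464., 303.]), array([242., 133.]))
notch 36 -50 (array([250., 258.]), array([489., 150.]))
notch 36 50 (array([472., 292.]), array([242., 152.]))
notch -36 -50 (array([327., 166.]), array([494., 327.]))
notch -36 50 (array([540., 197.]), array([246., 330.]))
notch -44 -50 (array([335., 157.]), array([494., 347.]))
notch -44 50 (array([548., 187.]), array([247., 349.]))
corner top z8 (array([110., 303.]), array([611.,  94.])) z0 (array([114., 318.]), array([605.,  97.]))
corner top z8 (array([578., 377.]), array([100., 100.])) z0 (array([580., 392.]), array([ 97., 102.]))
corner top z8 (array([684., 215.]), array([106., 392.])) z0 (array([685., 230.]), array([103., 392.]))
peak 44 -105 (array([107., 186.]), array([648., 119.]))
peak 44 -82.5 (array([156., 193.]), array([591., 120.]))
peak 44 -17.5 (array([300., 215.]), array([427., 122.]))
peak 44 17.5 (array([379., 227.]), array([339., 123.]))
peak 44 82.5 (array([529., 249.]), array([175., 124.]))
peak 44 105 (array([581., 257.]), array([118., 125.]))
peak -36 -105 (array([200.,  87.]), array([654., 321.]))
peak -36 -82.5 (array([247.,  93.]), array([597., 322.]))
peak -36 -17.5 (array([385., 113.]), array([433., 323.]))
peak -36 17.5 (array([461., 123.]), array([344., 324.]))
peak -36 82.5 (array([604., 143.]), array([179., 326.]))
peak -36 105 (array([654., 151.]), array([122., 327.]))
```

```bash
cat >> h.py <<'E'
def go(x,y,z,yaw):
    s=state(); M=R.from_euler('xyz',s['orientation']); T=R.from_euler('xyz',[np.pi,0,np.radians(yaw)])
    d=M.inv().apply(np.array([x,y,z])-s['tcp_pos'])/1000; rv=np.degrees((M.inv()*T).as_rotvec())
    print("shift",d.round(4),"turn",rv.round(2),"| t",round(s['time'],2),"tcp",s['tcp_pos'].round(1),"rpy",np.degrees(s['orientation']).round(1),"w",round(s['width'],1),"F",s['wrist_force'].round(1),"q",np.array(s['q']).round(2))
E
python3 -c "
from h import *
go(550,-6.1,150,97.36)"
```

```text
shift [-0.3933  0.5193  0.0812] turn [-2.000e-02  9.000e-02 -2.723e+01] | t 0.1 tcp [195.3 540.4 230.6] rpy [-1.80e+02  1.00e-01  7.01e+01] w 85.5 F [1.  1.1 0.1] q [ 1.2   0.32  1.57  0.    1.26 -0.02]
```

Emit:
{"method": "apply_moves", "body": {"motion": [[[100,-0.025,0.033,0.005,0,0,-2],[100,-0.05,0.066,0.01,0,0,-4],[100,-0.08,0.105,0.015,0,0,-6],[100,-0.11,0.145,0.02,0,0,-8],[100,-0.14,0.185,0.025,0,0,-10],[100,-0.17,0.225,0.03,0,0,-12],[100,-0.2,0.264,0.035,0,0,-14],[100,-0.23,0.304,0.04,0,0,-16],[100,-0.26,0.343,0.045,0,0,-18],[100,-0.29,0.383,0.05,0,0,-20],[100,-0.32,0.423,0.055,0,0,-22],[100,-0.345,0.456,0.06,0,0,-24]]], "squeeze": 50}}

```text
time: 1.3
tcp_pos: [507.9, 59.0, 170.9]
orientation: [-3.142, 0.0, 1.643]
wrist_force: [-0.2, 0.9, 0.9]
width: 85.7
```

```bash
python3 -c "
from h import *
go(550,-6.1,120,97.36)"
```

```text
shift [-0.0679  0.0373  0.0509] turn [-0.    0.   -3.21] | t 1.3 tcp [507.9  59.  170.9] rpy [-180.     0.    94.1] w 85.7 F [-0.2  0.9  0.9] q [ 0.09  0.27  1.8  -0.    1.07 -1.55]
```

Emit:
{"method": "apply_moves", "body": {"motion": [[[100,-0.03,0.016,0.02,0,0,-1.5],[100,-0.055,0.03,0.04,0,0,-3.2],[100,-0.068,0.037,0.051,0,0,-3.2],[100,-0.068,0.037,0.051,0,0,-3.2],[100,-0.068,0.037,0.051,0,0,-3.2],[100,-0.068,0.037,0.051,0,0,-3.2]]]}}

```text
time: 1.9
tcp_pos: [548.7, -2.6, 121.2]
orientation: [3.14, -0.0, 1.7]
wrist_force: [0.4, -0.4, 0.4]
width: 85.7
```

```bash
python3 -c "
from h import *
cv2.imwrite('pics/s1.png',cv2.resize(snapshot('scene')[140:270,200:500,::-1],(0,0),fx=2.6,fy=2.6))
go(550,-6.1,2,97.36)"
```

```text
shift [-0.0036  0.0006  0.1193] turn [ 0.08 -0.01  0.05] | t 1.95 tcp [548.7  -2.6 121.3] rpy [179.9  -0.   97.4] w 85.1 F [-0.2 -0.6 -0.9] q [-0.03  0.37  1.79  0.    0.98 -1.73]
```

View pics/s1.png

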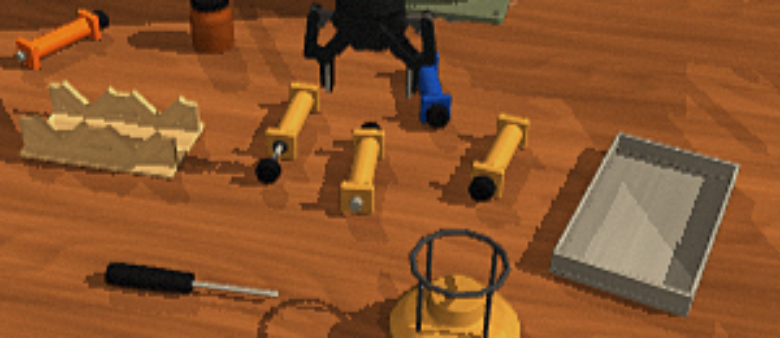

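Emit:
{"method": "apply_moves", "body": {"motion": [[[100,0,0.0005,0.02,0,0,0],[100,0,0.0005,0.04,0,0,0],[100,0,0.0005,0.055,0,0,0],[100,0,0.0005,0.06,0,0,0],[100,0,0.0005,0.06,0,0,0]]]}}

```text
time: 2.45
tcp_pos: [549.1, -3.1, 60.4]
orientation: [-3.141, -0.0, 1.7]
wrist_force: [-0.2, 0.8, -0.1]
width: 85.1
```

```bash
python3 -c "
from h import *
go(550,-6.1,1,97.36)"
```

```text
shift [-0.0031  0.0006  0.0594] turn [-0.02 -0.01  0.02] | t 2.45 tcp [549.1  -3.1  60.4] rpy [-180.    -0.    97.4] w 85.1 F [-0.2  0.8 -0.1] q [-0.03  0.44  1.85  0.    0.84 -1.73]
```

Emit:
{"method": "apply_moves", "body": {"motion": [[[100,-0.003,0.0005,0.012,0,0,0],[100,-0.003,0.0005,0.024,0,0,0],[100,-0.003,0.0005,0.036,0,0,0],[100,-0.003,0.0005,0.047,0,0,0],[100,-0.003,0.0005,0.055,0,0,0],[100,-0.003,0.0005,0.0585,0,0,0],[100,-0.003,0.0005,0.0585,0,0,0]]]}}

```text
time: 3.15
tcp_pos: [549.9, -6.6, 1.1]
orientation: [-3.14, -0.0, 1.699]
wrist_force: [-0.2, 0.2, -0.2]
width: 85.4
```

Emit:
{"method": "apply_moves", "body": {"motion": [[[60,0,0,0,0,0,0],[40,0,0,0,0,0,0],[30,0,0,0,0,0,0],[20,0,0,0,0,0,0],[0,0,0,0,0,0,0],[0,0,0,0,0,0,0],[0,0,0,0,0,0,0],[0,0,0,0,0,0,0],[0,0,0,0,0,0,0]]], "squeeze": 50}}

```text
time: 4.05
tcp_pos: [550.7, -6.9, 2.5]
orientation: [3.14, 0.0, 1.699]
wrist_force: [-0.7, -2.8, 5.1]
width: 28.5
```

```bash
python3 -c "
from h import *
cv2.imwrite('pics/s2.png',cv2.resize(snapshot('scene')[140:270,200:500,::-1],(0,0),fx=2.6,fy=2.6))
cv2.imwrite('pics/t2.png',cv2.resize(snapshot('top')[130:300,200:470,::-1],(0,0),fx=2.8,fy=2.8))
go(550,-6.1,150,97.36)"
```

```text
shift [ 0.0008 -0.0004 -0.1475] turn [ 0.07  0.03 -0.02] | t 4.15 tcp [550.7  -6.9   2.5] rpy [179.9   0.   97.3] w 28.5 F [ 0.3 -2.1  5.8] q [-0.03  0.52  1.9  -0.    0.71 -1.73]
```

View pics/s2.png

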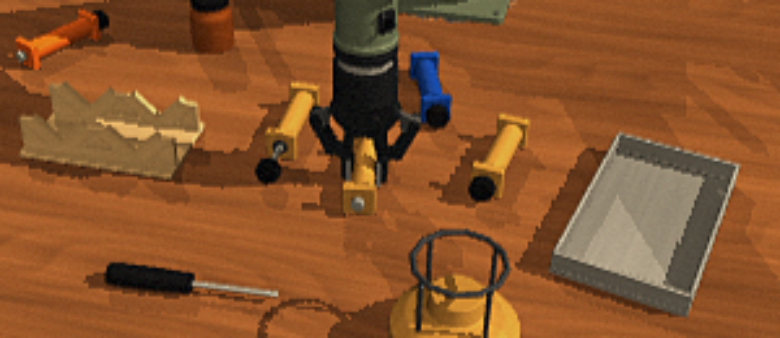

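View pics/t2.png

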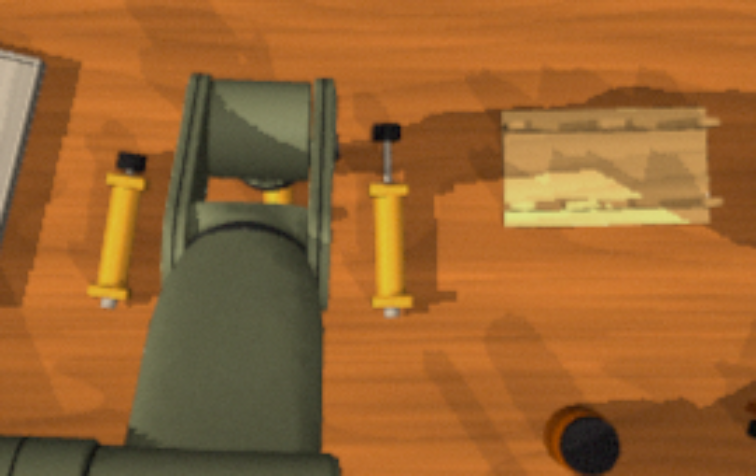

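Gripped at 28.5 mm width, centred on pump B with its plunger untouched. Lifting.

Emit:
{"method": "apply_moves", "body": {"motion": [[[0,0,0,-0.003,0,0,0],[0,0,0,-0.01,0,0,0],[0,0,0,-0.022,0,0,0],[0,0,0,-0.037,0,0,0],[0,0,0,-0.055,0,0,0],[0,0,0,-0.075,0,0,0],[0,0,0,-0.095,0,0,0],[0,0,0,-0.11,0,0,0],[0,0,0,-0.12,0,0,0],[0,0,0,-0.123,0,0,0],[0,0,0,-0.123,0,0,0]]]}}

```text
time: 5.25
tcp_pos: [550.1, -6.6, 125.0]
orientation: [3.141, -0.0, 1.699]
wrist_force: [0.6, 0.4, -3.6]
width: 28.6
```

```bash
python3 -c "
from h import *
cv2.imwrite('pics/s3.png',cv2.resize(snapshot('scene')[100:270,200:500,::-1],(0,0),fx=2.6,fy=2.6))
go(547.3,-394.2,125,90.8)"
```

```text
shift [-0.3841 -0.0519 -0.0007] turn [-0.05 -0.01  6.53] | t 5.3 tcp [549.8  -6.6 124.4] rpy [-179.9   -0.    97.3] w 28.4 F [-1.   0.1 -4.2] q [-0.03  0.37  1.78  0.    0.99 -1.73]
```

View pics/s3.png

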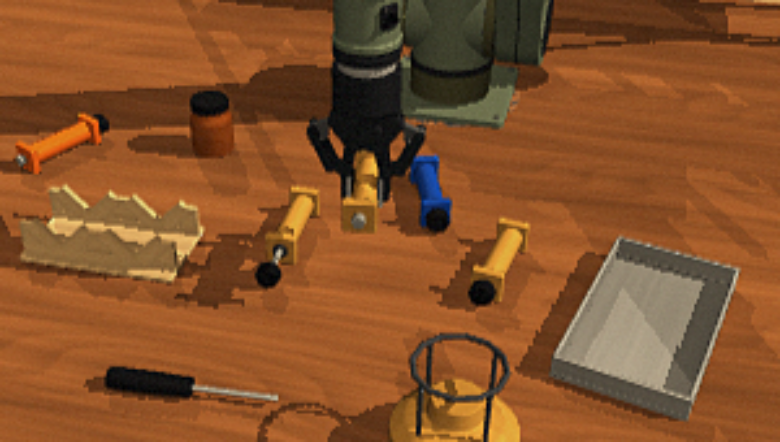

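Emit:
{"method": "apply_moves", "body": {"motion": [[[0,-0.012,-0.002,0,0,0,0.2],[0,-0.036,-0.005,0,0,0,0.6],[0,-0.068,-0.009,0,0,0,1.2],[0,-0.104,-0.014,0,0,0,1.8],[0,-0.142,-0.019,0,0,0,2.4],[0,-0.18,-0.024,0,0,0,3],[0,-0.218,-0.029,0,0,0,3.7],[0,-0.256,-0.034,0,0,0,4.4],[0,-0.294,-0.039,0,0,0,5],[0,-0.33,-0.044,0,0,0,5.6],[0,-0.36,-0.048,0,0,0,6.1],[0,-0.378,-0.051,0,0,0,6.5]]]}}

```text
time: 6.5
tcp_pos: [546.6, -391.1, 123.4]
orientation: [-3.14, -0.0, 1.583]
wrist_force: [-0.4, 0.4, -3.5]
width: 28.5
```

Emit:
{"method": "apply_moves", "body": {"motion": [[[0,-0.005,-0.001,0,0,0,0],[0,-0.006,-0.001,0,0,0,0],[0,-0.006,-0.001,0,0,0,0],[0,-0.006,-0.001,0,0,0,0]]]}}

```text
time: 6.9
tcp_pos: [547.1, -392.6, 124.8]
orientation: [-3.141, -0.001, 1.587]
wrist_force: [-0.8, -0.4, -3.7]
width: 28.6
```

```bash
python3 -c "
from h import *
d=np.radians(7.3);print('nose pred',proj('scene',[550+72*np.cos(d),-6.6+72*np.sin(d),142]))
cv2.imwrite('pics/s4.png',cv2.resize(snapshot('scene')[100:230,170:350,::-1],(0,0),fx=4,fy=4))
cv2.imwrite('pics/t4.png',cv2.resize(snapshot('top')[130:270,350:510,::-1],(0,0),fx=4,fy=4))
go(547.3,-394.2,28,90.8)
for a in (72,-50,50,62): print(a,(proj('scene',[547.3+a,-394.2,142])-[170,100])*4)
"
```

```text
nose pred [338.02399993 185.67829791]
shift [-0.0013  0.      0.097 ] turn [ 0.   -0.02  0.11] | t 7.0 tcp [ 547.2 -392.9  125. ] rpy [180.   -0.   90.9] w 28.4 F [ 0.  -0.5 -3. ] q [-0.64  0.55  1.47  0.    1.13 -2.23]
72 [175.24912961 267.69591689]
-50 [248.74399562 194.0927577 ]
50 [189.36320846 253.56104123]
62 [181.71502176 261.22049738]
```

View pics/s4.png

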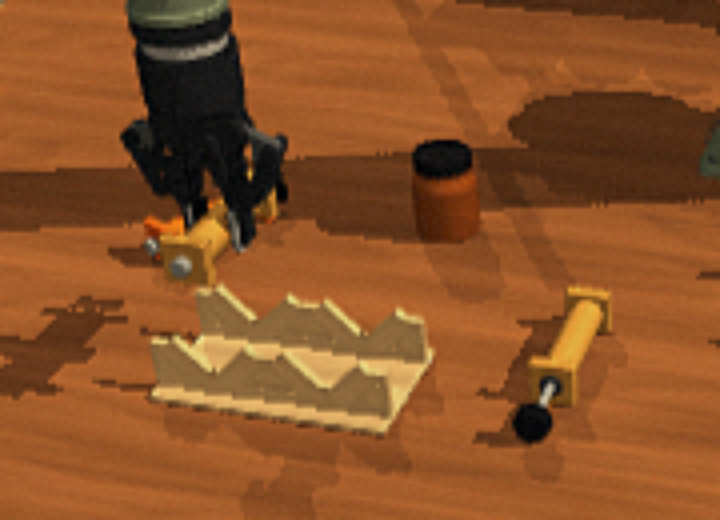

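View pics/t4.png

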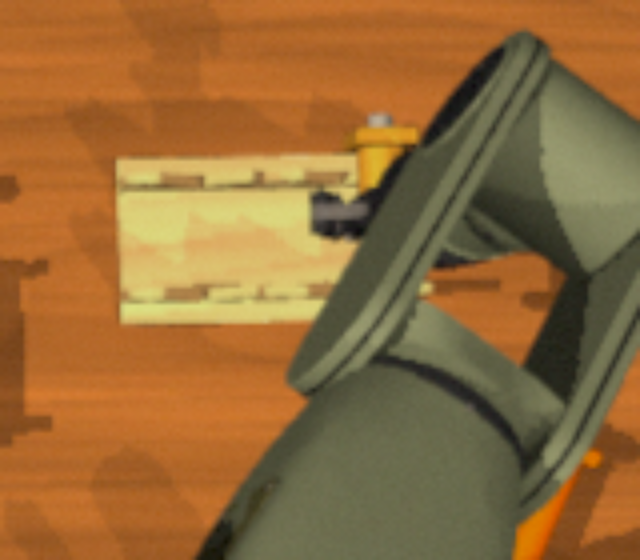

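Emit:
{"method": "apply_moves", "body": {"motion": [[[0,-0.001,0,0.008,0,0,0],[0,-0.001,0,0.02,0,0,0],[0,-0.001,0,0.034,0,0,0],[0,-0.001,0,0.048,0,0,0],[0,-0.001,0,0.06,0,0,0],[0,-0.001,0,0.07,0,0,0],[0,-0.001,0,0.077,0,0,0],[0,-0.001,0,0.08,0,0,0],[0,-0.001,0,0.08,0,0,0]]]}}

```text
time: 7.9
tcp_pos: [546.9, -395.1, 44.4]
orientation: [-3.141, -0.0, 1.585]
wrist_force: [0.2, -0.3, -3.6]
width: 28.6
```

```bash
python3 -c "
from h import *
a=snapshot('scene')[150:220,190:310,::-1]
cv2.imwrite('pics/s5.png',cv2.resize(a,(0,0),fx=6,fy=6))
b=snapshot('top')[140:230,360:480,::-1]
cv2.imwrite('pics/t5.png',cv2.resize(b,(0,0),fx=6,fy=6))
go(547.3,-394.2,28,90.8)
"
```

```text
shift [ 0.0012 -0.      0.0173] turn [0.06 0.04 0.03] | t 8.0 tcp [ 547.3 -395.4   45.3] rpy [179.9   0.   90.8] w 28.4 F [-0.3 -0.3 -4. ] q [-0.64  0.62  1.55  0.    0.97 -2.23]
```

View pics/s5.png

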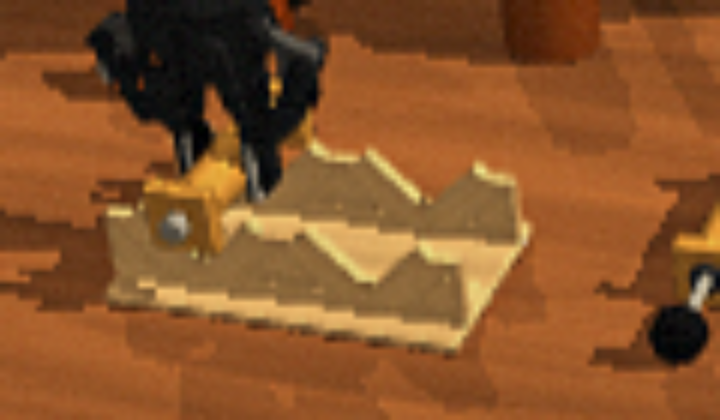

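View pics/t5.png

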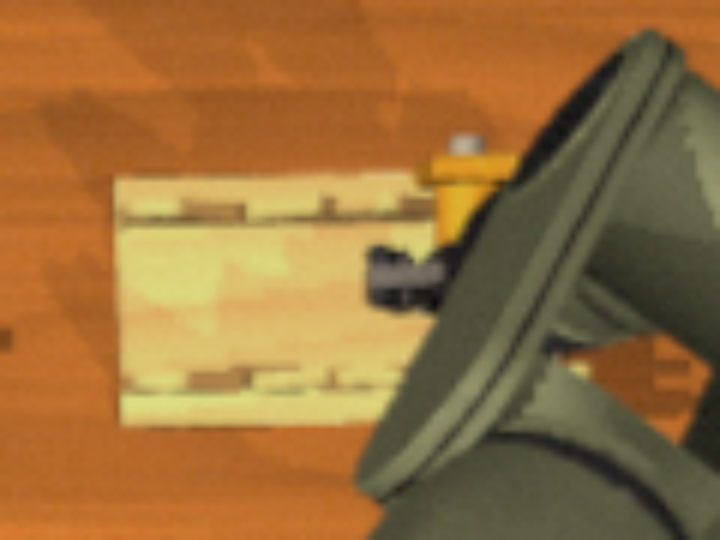

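Emit:
{"method": "apply_moves", "body": {"motion": [[[0,0.001,0,0.003,0,0,0],[0,0.001,0,0.006,0,0,0],[0,0.001,0,0.009,0,0,0],[0,0.001,0,0.0115,0,0,0],[0,0.001,0,0.0135,0,0,0],[0,0.001,0,0.0145,0,0,0],[0,0.001,0,0.0145,0,0,0]]]}}

```text
time: 8.7
tcp_pos: [547.0, -394.4, 30.4]
orientation: [3.141, 0.0, 1.586]
wrist_force: [-0.9, -1.1, -1.3]
width: 28.6
```

Emit:
{"method": "apply_moves", "body": {"motion": [[[0,0,0,0.001,0,0,0],[0,0,0,0.002,0,0,0],[0,0,0,0.002,0,0,0]]]}}

```text
time: 9.0
tcp_pos: [547.4, -395.1, 29.3]
orientation: [3.14, 0.002, 1.586]
wrist_force: [-1.4, -2.8, 3.3]
width: 28.7
```

Emit:
{"method": "apply_moves", "body": {"motion": [[[36,0,0,0,0,0,0],[38,0,0,0,0,0,0],[42,0,0,0,0,0,0],[50,0,0,0,0,0,0],[60,0,0,0,0,0,0],[70,0,0,0,0,0,0],[70,0,0,0,0,0,0]]]}}

```text
time: 9.7
tcp_pos: [546.8, -393.8, 28.1]
orientation: [-3.141, -0.001, 1.585]
wrist_force: [0.0, 0.3, -0.2]
width: 59.8
```

Emit:
{"method": "apply_moves", "body": {"motion": [[[70,0,0,-0.01,0,0,0],[70,0,0,-0.03,0,0,0],[70,0,0,-0.06,0,0,0],[80,0,0,-0.09,0,0,0],[100,0.03,0,-0.12,0,0,0],[100,0.07,0,-0.12,0,0,0],[100,0.11,0,-0.12,0,0,0],[100,0.15,0,-0.12,0,0,0],[100,0.19,0,-0.12,0,0,0],[100,0.23,0,-0.12,0,0,0]]]}}

```text
time: 10.7
tcp_pos: [543.5, -162.6, 149.3]
orientation: [3.14, 0.0, 1.585]
wrist_force: [0.1, 0.7, -0.2]
width: 85.5
```

```bash
python3 -c "
from h import *
a=snapshot('scene')[150:220,190:310,::-1]
b=snapshot('top')[140:230,360:480,::-1]
cv2.imwrite('pics/c6.png',np.vstack([cv2.resize(a,(600,290)),cv2.resize(b,(400,300)).repeat(1,0) if 0 else cv2.copyMakeBorder(cv2.resize(b,(400,300)),0,0,0,200,cv2.BORDER_CONSTANT)]))
go(474,151.4,120,81.61)
"
```

```text
shift [ 0.3126 -0.0633  0.0298] turn [-0.01 -0.1   9.46] | t 10.8 tcp [ 543.1 -160.   149.3] rpy [ 1.80e+02 -1.00e-01  9.11e+01] w 85.3 F [ 0.1 -0.3  0. ] q [-0.31  0.37  1.71  0.    1.06 -1.9 ]
```

View pics/c6.png

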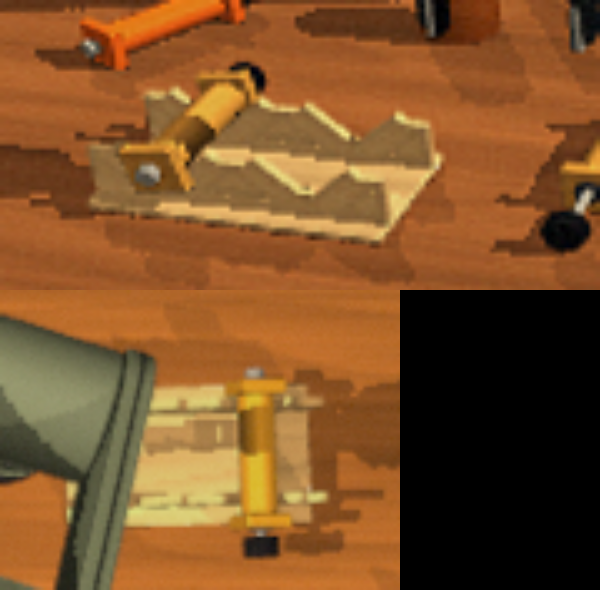

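Pump B lies in notch 0, with both flanges outside the ribs. Next is pump A.

Emit:
{"method": "apply_moves", "body": {"motion": [[[100,0.035,-0.007,0,0,0,1.5],[100,0.075,-0.015,0,0,0,3],[100,0.115,-0.023,0.005,0,0,4.5],[100,0.155,-0.031,0.01,0,0,6],[100,0.195,-0.039,0.015,0,0,7],[100,0.235,-0.047,0.02,0,0,8],[100,0.27,-0.055,0.025,0,0,9],[100,0.295,-0.06,0.028,0,0,9.5],[100,0.31,-0.063,0.03,0,0,9.5],[100,0.312,-0.063,0.03,0,0,9.5],[100,0.312,-0.063,0.03,0,0,9.5]]]}}

```text
time: 11.9
tcp_pos: [476.7, 146.6, 118.8]
orientation: [3.141, -0.0, 1.42]
wrist_force: [0.3, -0.9, 0.8]
width: 85.2
```

Emit:
{"method": "apply_moves", "body": {"motion": [[[100,0,0,0.02,0,0,0],[100,0,0,0.04,0,0,0],[100,0,0,0.055,0,0,0],[100,0,0,0.06,0,0,0],[100,0,0,0.06,0,0,0],[100,0,0,0.06,0,0,0]]]}}

```text
time: 12.5
tcp_pos: [476.9, 146.6, 59.0]
orientation: [3.14, -0.001, 1.419]
wrist_force: [0.0, -0.1, -0.8]
width: 85.5
```

```bash
python3 -c "
from h import *
go(474,151.4,3,81.61)
"
```

```text
shift [ 0.0043 -0.0037  0.056 ] turn [ 0.08 -0.03 -0.32] | t 12.5 tcp [476.9 146.6  59. ] rpy [179.9  -0.   81.3] w 85.5 F [ 0.  -0.1 -0.8] q [ 0.28  0.38  1.97 -0.    0.79 -1.14]
```

Emit:
{"method": "apply_moves", "body": {"motion": [[[100,0.0045,-0.0035,0.012,0,0,-0.3],[100,0.0045,-0.0035,0.024,0,0,-0.3],[100,0.0045,-0.0035,0.036,0,0,-0.3],[100,0.0045,-0.0035,0.046,0,0,-0.3],[100,0.0045,-0.0035,0.053,0,0,-0.3],[100,0.0045,-0.0035,0.056,0,0,-0.3],[100,0.0045,-0.0035,0.056,0,0,-0.3],[100,0.0045,-0.0035,0.056,0,0,-0.3]]]}}

```text
time: 13.3
tcp_pos: [473.6, 152.0, 2.5]
orientation: [3.141, -0.0, 1.425]
wrist_force: [0.2, 0.2, 0.3]
width: 85.2
```

Emit:
{"method": "apply_moves", "body": {"motion": [[[60,0,0,0,0,0,0],[40,0,0,0,0,0,0],[30,0,0,0,0,0,0],[20,0,0,0,0,0,0],[0,0,0,0,0,0,0],[0,0,0,0,0,0,0],[0,0,0,0,0,0,0],[0,0,0,0,0,0,0],[0,0,0,0,0,0,0]]], "squeeze": 50}}

```text
time: 14.2
tcp_pos: [473.3, 151.7, 2.7]
orientation: [3.141, 0.0, 1.425]
wrist_force: [-0.5, -1.7, 5.4]
width: 28.9
```

```bash
python3 -c "
from h import *
cv2.imwrite('pics/s7.png',cv2.resize(snapshot('scene')[140:270,200:500,::-1],(0,0),fx=2.6,fy=2.6))
go(474,151.4,3,81.61)
"
```

```text
shift [-0.0002  0.0007 -0.0003] turn [0.01 0.01 0.03] | t 14.25 tcp [473.3 151.7   2.7] rpy [180.    0.   81.6] w 28.6 F [-1.5 -2.2  5.3] q [ 0.29  0.47  2.03 -0.    0.65 -1.14]
```

View pics/s7.png

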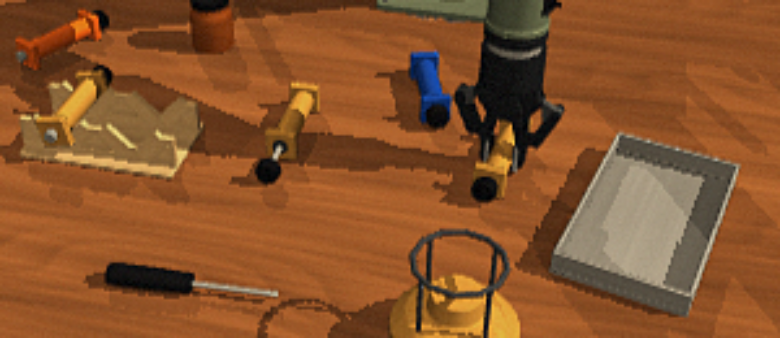

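Gripped, and the knob is unmoved. Lifting.

Emit:
{"method": "apply_moves", "body": {"motion": [[[0,0,0,-0.003,0,0,0],[0,0,0,-0.01,0,0,0],[0,0,0,-0.022,0,0,0],[0,0,0,-0.037,0,0,0],[0,0,0,-0.055,0,0,0],[0,0,0,-0.075,0,0,0],[0,0,0,-0.095,0,0,0],[0,0,0,-0.11,0,0,0],[0,0,0,-0.12,0,0,0],[0,0,0,-0.123,0,0,0],[0,0,0,-0.123,0,0,0]]]}}

```text
time: 15.35
tcp_pos: [473.2, 151.9, 125.6]
orientation: [3.141, -0.0, 1.425]
wrist_force: [0.1, 0.4, -2.9]
width: 28.5
```

```bash
python3 -c "
from h import *
go(545.9,-294.2,125,90.8)
"
```

```text
shift [-0.4308  0.1368  0.0005] turn [ 0.02 -0.01 -9.17] | t 15.35 tcp [473.2 151.9 125.6] rpy [180.   -0.   81.6] w 28.5 F [ 0.1  0.4 -2.9] q [ 0.29  0.29  1.9   0.    0.95 -1.14]
```

Emit:
{"method": "apply_moves", "body": {"motion": [[[0,-0.012,0.004,0,0,0,-0.3],[0,-0.036,0.011,0,0,0,-0.8],[0,-0.07,0.022,0,0,0,-1.5],[0,-0.11,0.035,0,0,0,-2.3],[0,-0.15,0.048,0,0,0,-3.2],[0,-0.192,0.061,0,0,0,-4.1],[0,-0.234,0.074,0,0,0,-5],[0,-0.276,0.088,0,0,0,-5.9],[0,-0.318,0.101,0,0,0,-6.8],[0,-0.358,0.114,0,0,0,-7.6],[0,-0.392,0.125,0,0,0,-8.4],[0,-0.416,0.132,0,0,0,-9]]]}}

```text
time: 16.55
tcp_pos: [543.0, -281.3, 123.8]
orientation: [-3.14, -0.001, 1.581]
wrist_force: [-0.8, 0.3, -3.1]
width: 28.1
```

Emit:
{"method": "apply_moves", "body": {"motion": [[[0,-0.01,0.003,0,0,0,-0.2],[0,-0.015,0.0045,0,0,0,-0.2],[0,-0.015,0.0045,0,0,0,-0.2],[0,-0.015,0.0045,0,0,0,-0.2],[0,-0.015,0.0045,0,0,0,-0.2]]]}}

```text
time: 17.05
tcp_pos: [547.9, -292.5, 125.3]
orientation: [-3.141, -0.001, 1.587]
wrist_force: [-0.6, 0.0, -3.6]
width: 28.0
```

```bash
python3 -c "
from h import *
go(545.9,-294.2,45,90.8)
"
```

```text
shift [-0.0017 -0.002   0.0803] turn [-0.02 -0.03  0.1 ] | t 17.05 tcp [ 547.9 -292.5  125.3] rpy [-180.    -0.    90.9] w 28.0 F [-0.6  0.  -3.6] q [-0.51  0.47  1.61  0.    1.07 -2.1 ]
```

Emit:
{"method": "apply_moves", "body": {"motion": [[[0,-0.0015,-0.002,0.008,0,0,0],[0,-0.0015,-0.002,0.02,0,0,0],[0,-0.0015,-0.002,0.034,0,0,0],[0,-0.0015,-0.002,0.048,0,0,0],[0,-0.0015,-0.002,0.06,0,0,0],[0,-0.0015,-0.002,0.07,0,0,0],[0,-0.0015,-0.002,0.077,0,0,0],[0,-0.0015,-0.002,0.08,0,0,0],[0,-0.0015,-0.002,0.08,0,0,0]]]}}

```text
time: 17.95
tcp_pos: [546.0, -295.4, 44.9]
orientation: [-3.141, -0.0, 1.585]
wrist_force: [0.3, 0.1, -1.9]
width: 28.9
```

```bash
python3 -c "
from h import *
a=snapshot('scene')[150:220,190:310,::-1]
b=snapshot('top')[140:230,360:480,::-1]
cv2.imwrite('pics/c8.png',np.vstack([cv2.resize(a,(500,290)),cv2.copyMakeBorder(cv2.resize(b,(400,300)),0,0,0,100,cv2.BORDER_CONSTANT)]))
go(545.9,-294.2,29,90.8)
"
```

```text
shift [ 0.0014 -0.0005  0.0167] turn [0.05 0.03 0.03] | t 18.05 tcp [ 546.4 -295.6   45.7] rpy [179.9   0.   90.8] w 28.9 F [ 0.4  0.8 -2.8] q [-0.51  0.55  1.69  0.    0.9  -2.1 ]
```

View pics/c8.png

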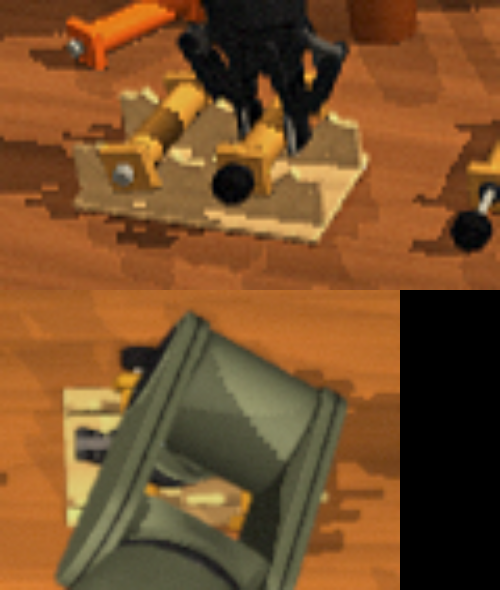

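Emit:
{"method": "apply_moves", "body": {"motion": [[[0,0.001,0,0.003,0,0,0],[0,0.001,0,0.006,0,0,0],[0,0.001,0,0.009,0,0,0],[0,0.001,0,0.0115,0,0,0],[0,0.001,0,0.0135,0,0,0],[0,0.001,0,0.0145,0,0,0],[0,0.001,0,0.0145,0,0,0]]]}}

```text
time: 18.75
tcp_pos: [546.0, -294.4, 30.7]
orientation: [-3.141, -0.0, 1.585]
wrist_force: [0.6, -0.1, -3.2]
width: 28.7
```

Emit:
{"method": "apply_moves", "body": {"motion": [[[0,0,0,0.001,0,0,0],[0,0,0,0.002,0,0,0],[0,0,0,0.002,0,0,0]]]}}

```text
time: 19.05
tcp_pos: [546.5, -295.1, 29.6]
orientation: [3.14, 0.002, 1.586]
wrist_force: [0.1, -2.2, 2.9]
width: 28.6
```

Emit:
{"method": "apply_moves", "body": {"motion": [[[36,0,0,0,0,0,0],[38,0,0,0,0,0,0],[42,0,0,0,0,0,0],[50,0,0,0,0,0,0],[60,0,0,0,0,0,0],[70,0,0,0,0,0,0],[70,0,0,0,0,0,0]]]}}

```text
time: 19.75
tcp_pos: [546.0, -294.2, 28.7]
orientation: [-3.141, -0.0, 1.585]
wrist_force: [0.3, 0.0, -0.0]
width: 59.8
```

Emit:
{"method": "apply_moves", "body": {"motion": [[[70,0,0,-0.01,0,0,0],[70,0,0,-0.03,0,0,0],[70,0,0,-0.06,0,0,0],[80,0,0,-0.09,0,0,0],[100,0.03,0,-0.115,0,0,0],[100,0.065,0,-0.12,0,0,0],[100,0.1,0,-0.12,0,0,0],[100,0.135,0,-0.12,0,0,0],[100,0.16,0,-0.12,0,0,0],[100,0.172,0,-0.12,0,0,0],[100,0.172,0,-0.12,0,0,0],[100,0.172,0,-0.12,0,0,0]]]}}

```text
time: 20.95
tcp_pos: [543.8, -123.1, 149.1]
orientation: [3.141, 0.001, 1.585]
wrist_force: [0.3, 0.2, 0.5]
width: 85.4
```

```bash
python3 -c "
from h import *
a=snapshot('scene')[150:220,190:310,::-1]
b=snapshot('top')[140:230,360:480,::-1]
cv2.imwrite('pics/c9.png',np.vstack([cv2.resize(a,(500,290)),cv2.copyMakeBorder(cv2.resize(b,(400,300)),0,0,0,100,cv2.BORDER_CONSTANT)]))
go(466,-121.5,120,91.51)
"
```

```text
shift [ 0.0031 -0.0777  0.0288] turn [ 0.02  0.02 -0.75] | t 21.05 tcp [ 543.7 -123.6  148.9] rpy [180.    0.   90.8] w 85.1 F [-0.4  0.7  0.1] q [-0.24  0.36  1.73 -0.    1.05 -1.83]
```

View pics/c9.png

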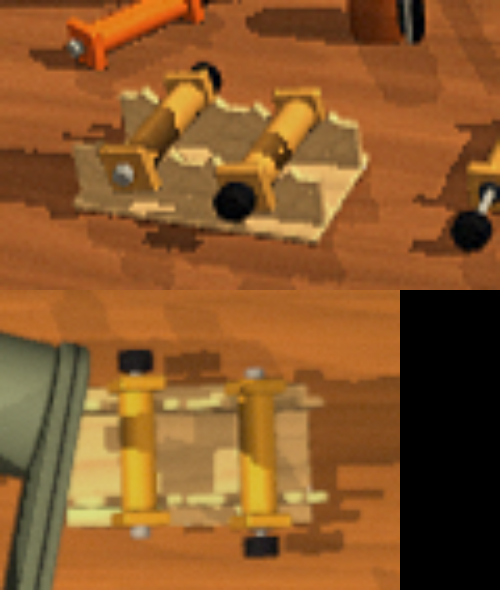

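Both pushed-in pumps lie in the rest. Next is pump C.

Emit:
{"method": "apply_moves", "body": {"motion": [[[100,0.002,-0.025,0,0,0,-0.7],[100,0.003,-0.055,0.01,0,0,-0.7],[100,0.003,-0.073,0.03,0,0,-0.7],[100,0.003,-0.0775,0.055,0,0,-0.7],[100,0.003,-0.0775,0.078,0,0,-0.7],[100,0.003,-0.0775,0.088,0,0,-0.7],[100,0.003,-0.0775,0.089,0,0,-0.7],[100,0.003,-0.0775,0.089,0,0,-0.7]]]}}

```text
time: 21.85
tcp_pos: [466.7, -121.1, 60.2]
orientation: [3.141, 0.0, 1.597]
wrist_force: [0.7, 0.2, 0.8]
width: 85.4
```

```bash
python3 -c "
from h import *
go(466,-121.5,3.5,91.51)
"
```

```text
shift [-0.0004 -0.0007  0.0567] turn [ 0.05  0.01 -0.02] | t 21.85 tcp [ 466.7 -121.1   60.2] rpy [180.    0.   91.5] w 85.4 F [0.7 0.2 0.8] q [-0.28  0.36  2.01  0.    0.77 -1.87]
```

Emit:
{"method": "apply_moves", "body": {"motion": [[[100,0,-0.0005,0.012,0,0,0],[100,0,-0.0005,0.024,0,0,0],[100,0,-0.0005,0.036,0,0,0],[100,0,-0.0005,0.046,0,0,0],[100,0,-0.0005,0.053,0,0,0],[100,0,-0.0005,0.0565,0,0,0],[100,0,-0.0005,0.0565,0,0,0],[100,0,-0.0005,0.0565,0,0,0]]]}}

```text
time: 22.65
tcp_pos: [465.9, -120.6, 3.6]
orientation: [3.141, 0.0, 1.597]
wrist_force: [-0.2, -0.8, 0.3]
width: 85.3
```

Emit:
{"method": "apply_moves", "body": {"motion": [[[60,0,0,0,0,0,0],[40,0,0,0,0,0,0],[30,0,0,0,0,0,0],[20,0,0,0,0,0,0],[0,0,0,0,0,0,0],[0,0,0,0,0,0,0],[0,0,0,0,0,0,0],[0,0,0,0,0,0,0],[0,0,0,0,0,0,0]]], "squeeze": 50}}

```text
time: 23.55
tcp_pos: [465.9, -120.8, 3.8]
orientation: [3.14, 0.001, 1.598]
wrist_force: [-1.2, -1.7, 5.1]
width: 28.4
```

Emit:
{"method": "apply_moves", "body": {"motion": [[[0,0,0,-0.003,0,0,0],[0,0,0,-0.01,0,0,0],[0,0,0,-0.022,0,0,0],[0,0,0,-0.037,0,0,0],[0,0,0,-0.055,0,0,0],[0,0,0,-0.075,0,0,0],[0,0,0,-0.09,0,0,0],[0,0,0,-0.1,0,0,0],[0,0,0,-0.103,0,0,0],[0,0,0,-0.103,0,0,0]]]}}

```text
time: 24.55
tcp_pos: [465.3, -120.4, 106.3]
orientation: [-3.141, -0.0, 1.598]
wrist_force: [0.5, 0.1, -2.3]
width: 28.7
```

```bash
python3 -c "
from h import *
t=cv2.imread('pics/top0.png')
# tray corners recheck by crop
cv2.imwrite('pics/tray.png',cv2.resize(t[130:250,130:225],(0,0),fx=5,fy=5,interpolation=cv2.INTER_CUBIC))
cv2.imwrite('pics/s10.png',cv2.resize(snapshot('scene')[100:230,200:500,::-1],(0,0),fx=2.6,fy=2.6))
a=np.radians(-12.8); x,y=542-26*np.cos(a),331-26*np.sin(a); print(x,y)
go(x,y,110,90-12.8)
"
```

```text
516.6461167880553 336.76026093810617
shift [ 0.4556  0.0638 -0.004 ] turn [-0.07 -0.02 14.33] | t 24.6 tcp [ 465.  -120.3  105.8] rpy [-179.9   -0.    91.5] w 28.8 F [ 0.4  0.1 -3.1] q [-0.28  0.3   1.96  0.    0.89 -1.87]
```

View pics/s10.png

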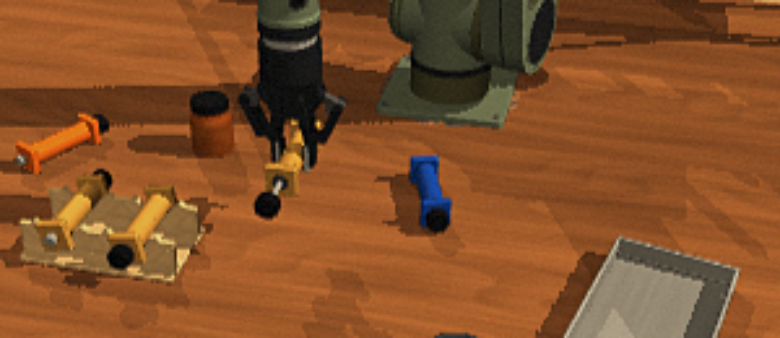

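View pics/tray.png

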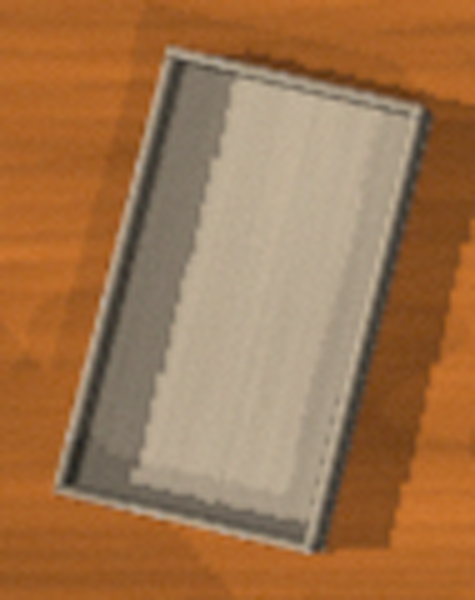

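Emit:
{"method": "apply_moves", "body": {"motion": [[[0,0.012,0.001,0,0,0,0.3],[0,0.036,0.004,0,0,0,1],[0,0.072,0.009,0,0,0,2.2],[0,0.115,0.015,0,0,0,3.6],[0,0.159,0.021,0,0,0,5],[0,0.203,0.028,0,0,0,6.4],[0,0.247,0.034,0,0,0,7.8],[0,0.291,0.04,0,0,0,9.2],[0,0.335,0.046,0,0,0,10.6],[0,0.378,0.052,0,0,0,12],[0,0.415,0.058,0,0,0,13.2],[0,0.44,0.062,0,0,0,14]]]}}

```text
time: 25.8
tcp_pos: [514.7, 324.4, 105.2]
orientation: [-3.14, 0.0, 1.354]
wrist_force: [1.0, 0.4, -2.5]
width: 28.6
```

Emit:
{"method": "apply_moves", "body": {"motion": [[[0,0.012,0.002,0,0,0,0.3],[0,0.018,0.002,0,0,0,0.3],[0,0.018,0.002,0,0,0,0.3],[0,0.018,0.002,0,0,0,0.3],[0,0.018,0.002,0,0,0,0.3]]]}}

```text
time: 26.3
tcp_pos: [521.4, 336.8, 106.4]
orientation: [-3.141, 0.001, 1.347]
wrist_force: [-0.2, -0.3, -2.4]
width: 28.5
```

```bash
python3 -c "
from h import *
cv2.imwrite('pics/s11.png',cv2.resize(snapshot('scene')[150:270,380:500,::-1],(0,0),fx=4.5,fy=4.5))
cv2.imwrite('pics/t11.png',cv2.resize(snapshot('top')[110:260,120:270,::-1],(0,0),fx=3.8,fy=3.8))
go(517,333,8.8,77.2)
"
```

```text
shift [-0.005  -0.0035  0.0977] turn [-0.    0.01 -0.04] | t 26.4 tcp [521.6 337.1 106.5] rpy [-180.     0.    77.2] w 28.9 F [ 1.   0.2 -2.8] q [ 0.56  0.49  1.63 -0.    1.02 -0.79]
```

View pics/s11.png

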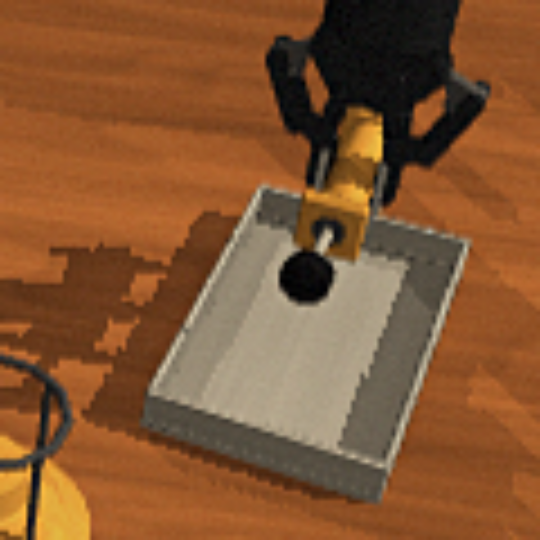

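View pics/t11.png

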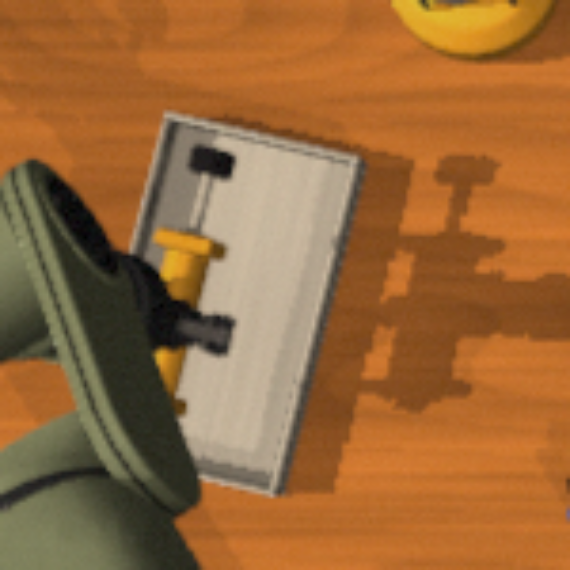

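Emit:
{"method": "apply_moves", "body": {"motion": [[[0,-0.001,-0.001,0.006,0,0,0],[0,-0.003,-0.002,0.018,0,0,0],[0,-0.005,-0.0035,0.032,0,0,0],[0,-0.005,-0.0035,0.046,0,0,0],[0,-0.005,-0.0035,0.058,0,0,0],[0,-0.005,-0.0035,0.067,0,0,0],[0,-0.005,-0.0035,0.071,0,0,0],[0,-0.005,-0.0035,0.071,0,0,0]]]}}

```text
time: 27.2
tcp_pos: [516.9, 334.0, 34.6]
orientation: [-3.141, 0.001, 1.348]
wrist_force: [0.4, 0.2, -2.5]
width: 28.2
```

```bash
python3 -c "
from h import *
cv2.imwrite('pics/s12.png',cv2.resize(snapshot('scene')[150:270,380:500,::-1],(0,0),fx=4.5,fy=4.5))
cv2.imwrite('pics/t12.png',cv2.resize(snapshot('top')[110:260,120:270,::-1],(0,0),fx=3.8,fy=3.8))
go(517,333,8.8,77.2)
"
```

```text
shift [-0.0014 -0.0002  0.0269] turn [ 0.04 -0.05  0.03] | t 27.3 tcp [517.5 334.3  35.7] rpy [180.   -0.   77.2] w 28.9 F [-0.5 -0.3 -3.2] q [ 0.55  0.56  1.71  0.    0.87 -0.79]
```

View pics/s12.png

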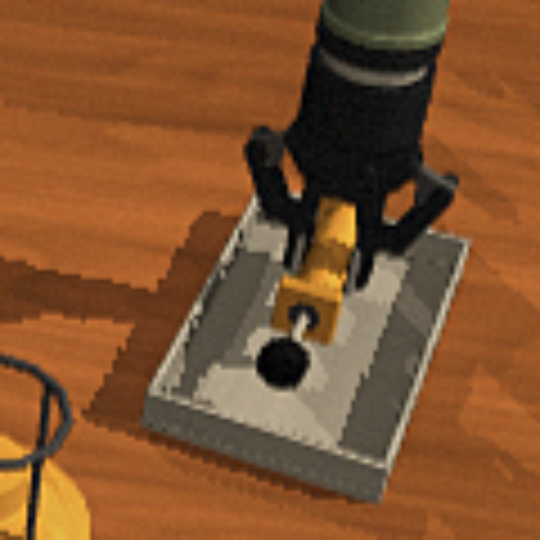

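View pics/t12.png

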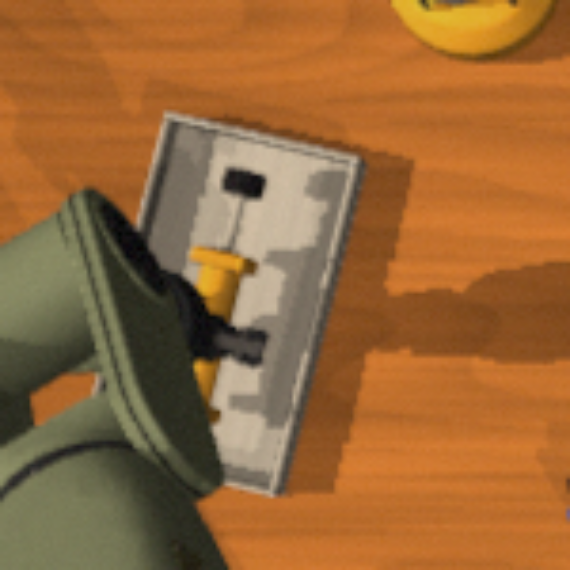

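Emit:
{"method": "apply_moves", "body": {"motion": [[[0,-0.001,0,0.005,0,0,0],[0,-0.001,0,0.011,0,0,0],[0,-0.001,0,0.016,0,0,0],[0,-0.001,0,0.0195,0,0,0],[0,-0.001,0,0.022,0,0,0],[0,-0.001,0,0.0235,0,0,0],[0,-0.001,0,0.024,0,0,0],[0,-0.001,0,0.024,0,0,0]]]}}

```text
time: 28.1
tcp_pos: [516.9, 333.1, 11.3]
orientation: [3.142, -0.0, 1.348]
wrist_force: [0.7, -0.9, -3.2]
width: 28.6
```

Emit:
{"method": "apply_moves", "body": {"motion": [[[0,0,0,0.001,0,0,0],[0,0,0,0.002,0,0,0],[0,0,0,0.002,0,0,0]]]}}

```text
time: 28.4
tcp_pos: [516.8, 333.0, 9.2]
orientation: [-3.141, 0.0, 1.348]
wrist_force: [-0.7, 0.6, -3.0]
width: 28.7
```

Emit:
{"method": "apply_moves", "body": {"motion": [[[0,0,0,0.001,0,0,0],[0,0,0,0.0015,0,0,0],[0,0,0,0.0015,0,0,0]]]}}

```text
time: 28.7
tcp_pos: [516.9, 333.1, 8.8]
orientation: [3.141, -0.0, 1.348]
wrist_force: [-2.6, -1.6, 5.1]
width: 28.6
```

Emit:
{"method": "apply_moves", "body": {"motion": [[[36,0,0,0,0,0,0],[38,0,0,0,0,0,0],[42,0,0,0,0,0,0],[50,0,0,0,0,0,0],[60,0,0,0,0,0,0],[60,0,0,0,0,0,0]]]}}

```text
time: 29.3
tcp_pos: [516.9, 333.1, 7.8]
orientation: [3.142, -0.0, 1.348]
wrist_force: [-0.8, -0.4, 0.2]
width: 51.5
```

Emit:
{"method": "apply_moves", "body": {"motion": [[[60,0,0,-0.01,0,0,0],[60,0,0,-0.03,0,0,0],[60,0,0,-0.06,0,0,0],[60,0,0,-0.1,0,0,0],[60,0,0,-0.14,0,0,0],[60,0.03,0,-0.18,0,0,0],[60,0.07,0,-0.2,0,0,0],[60,0.11,0,-0.2,0,0,0],[60,0.15,0,-0.2,0,0,0],[60,0.19,0,-0.2,0,0,0],[60,0.21,0,-0.2,0,0,0],[60,0.21,0,-0.2,0,0,0]]]}}

```text
time: 30.5
tcp_pos: [562.8, 540.5, 207.1]
orientation: [-3.141, -0.001, 1.35]
wrist_force: [-0.2, -0.0, -0.8]
width: 51.3
```

Run:
```python
from h import *
s=snapshot('scene')[:,:,::-1]; t=snapshot('top')[:,:,::-1]
cv2.imwrite('pics/s13.png',s); cv2.imwrite('pics/t13.png',t)
cv2.imwrite('pics/ts13.png',cv2.resize(t[80:280,120:500],(0,0),fx=2.1,fy=2.1,interpolation=cv2.INTER_CUBIC))
cv2.imwrite('pics/ss13.png',cv2.resize(s[140:270,195:495],(0,0),fx=2.65,fy=2.65,interpolation=cv2.INTER_CUBIC))
h=cv2.cvtColor(t,cv2.COLOR_BGR2HSV); m=cv2.inRange(h,(18,140,60),(32,255,255))
n,l,st,ce=cv2.connectedComponentsWithStats(m)
for i in range(1,n):
    if 300<st[i,4]<560:
        for z in (33,53):
            p=np.array([ray("top",u,v,z)[:2] for v,u in np.argwhere(l==i)]); c=p.mean(0); w,V=np.linalg.eigh(np.cov(p.T)); d=V[:,1]*np.sign(V[0,1])
            a=(p-c)@d; print(z,"pump",c.round(1),"axis deg",np.degrees(np.arctan2(d[1],d[0])).round(2),"ends",a.min().round(1),a.max().round(1))
print(state()['time'],state()['tcp_pos'],state()['wrist_force'])
```

```text
33 pump [ 552.  -297.2] axis deg 2.21 ends -66.5 61.4
53 pump [ 550.3 -293.4] axis deg 2.21 ends -65.5 60.5
33 pump [ 546.9 -397. ] axis deg 1.58 ends -63.0 61.2
53 pump [ 545.3 -391.7] axis deg 1.58 ends -62.0 60.2
33 pump [516.7 335.2] axis deg -13.02 ends -62.2 61.4
53 pump [515.6 329.3] axis deg -13.02 ends -61.3 60.5
30.6 [562.97208022 537.47284853 207.8323171 ] [ 0.02015652  0.26277814 -0.55254847]
```

View pics/ts13.png

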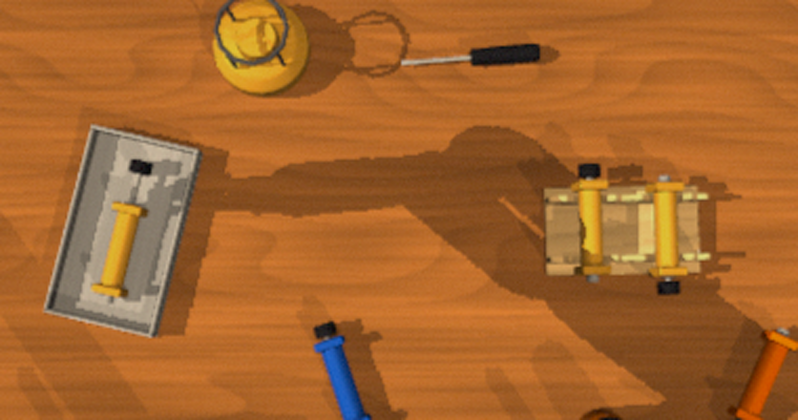

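View pics/ss13.png

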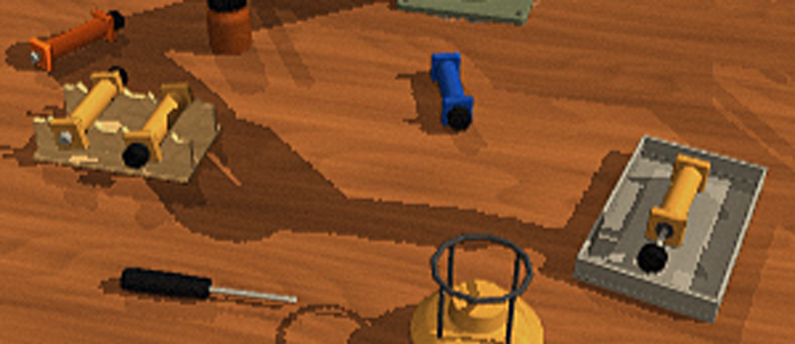

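Run:
```python
from h import *
s=cv2.imread('pics/s13.png'); t=cv2.imread('pics/t13.png')
a=cv2.resize(s[160:215,200:285],(0,0),fx=8,fy=8,interpolation=cv2.INTER_CUBIC); b=cv2.resize(t[150:225,370:470],(0,0),fx=7,fy=7,interpolation=cv2.INTER_CUBIC)
X=np.array([np.cos(np.radians(.8)),np.sin(np.radians(.8))])
for (c,k) in (((547.3,-394.2),-1),((545.9,-294.2),1)):
    for q in(-72*k,84*k,-62,-50,50,62):
        P=[*(np.array(c)+X*q),45]
        u=(proj('scene',P)+[-.7,-1.1]-[200,160])*8+3.5; v=(proj('top',P)-[370,150])*7+3
        col=(0,0,255) if abs(q) in(72,84) else (255,0,255)
        cv2.circle(a,tuple(int(x) for x in u),3,col,-1); cv2.circle(b,tuple(int(x) for x in v),3,col,-1)
cv2.imwrite('pics/v1.png',a);cv2.imwrite('pics/v2.png',b)
```

```text
(no output)
```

View pics/v1.png

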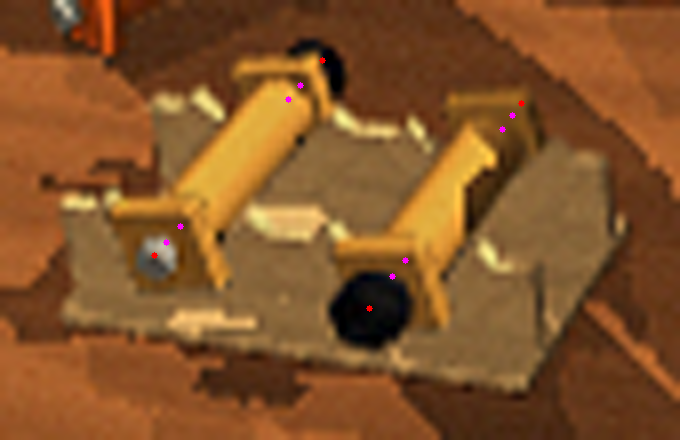

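View pics/v2.png

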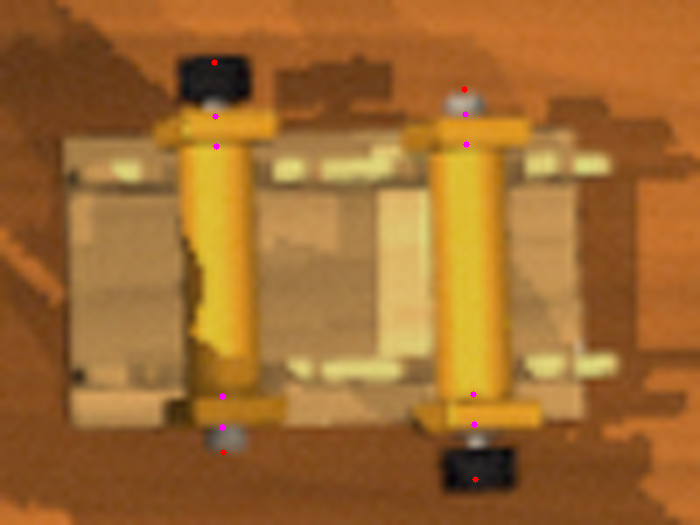

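The predicted nose, knob and flange points land on the seated pumps in both views. Signing off.

Run:
```python
from h import *
d=np.radians(-13.0)
t=cv2.imread('pics/t13.png'); m=cv2.inRange(cv2.cvtColor(t,cv2.COLOR_BGR2HSV),(0,0,0),(179,255,45))[140:180,165:215]
p=np.argwhere(m)[:,::-1].mean(0)+[165,140]; print("C knob px",p,"pred (centre 115)",proj('top',[516.7+115*np.cos(d),334+115*np.sin(d),25]))
print(sign_off())
```

```text
C knob px [186.76 159.28] pred (centre 115) [187.36049184 159.21780522]
the job is handed in; nothing more can be done
None
```

I placed the two pushed-in brass pumps in the rest, one in each notch, and then laid the pulled-out pump in the oiling tray. The job is handed in. The last clock reading before handing in was 30.6 s, against the 64 s limit.

- **Pumps in the rest:** Predicted nose, knob and flange positions match both camera views to within about 2–4 mm. Both pumps sit level, flanges outside the ribs and knobs still in.
- **Pump in the tray:** It lies flat, roughly centred inside the walls. Its knob is within 1 px of where a fully pulled-out plunger should be, so the plunger did not shift.
- **Forces:** Every wrist force reading was 6 N or less, including at set-down.
- **Everything else:** The screwdriver, jar, lantern base and the blue and orange look-alikes look unmoved in the last pictures. I checked these by eye and did not measure them.

**Disagreements:**
- The scene camera is about 1 px off the top camera, which is within the stated calibration error.
- The pumps touched the notches about 2 mm higher than calculated.
- A shadow across one pump in the rest spoiled its colour measurement, so I judged that pump from the enlarged views instead.

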